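# Put the stationery back into its desk set

## Task

Put the four loose pieces of stationery back into the wooden desk set, each in its own holder: the eraser lying flat in the square tray, the binder clip in the shallow round dish, the glue stick standing upright in the round cup, and the marker lying across both notches of the pen rest, about centred. Leave the two electrical things, the memory stick and the battery, where they lie.

Things in the scene. Friction and masses are not known exactly. Their poses are not given: they have to be found in the camera images.
- marker: White marker pen with black cap, 135 mm long, 16 to 17 mm thick, lying on the desk. Origin: centre of its underside; its long axis is y, z up.
- eraser: Small flat block eraser, white rubber in a blue card sleeve, 52 mm long, 18 mm wide, 12 mm high, lying flat. Its length lies along its y axis turned 33 degrees (0.576 rad) counterclockwise seen from above. Origin: centre of its underside, z up.
- binder_clip: Black binder clip standing on its spine: wedge body 16 mm high, 31 mm long with flat parallel ends, 18 mm wide at the foot, 5 mm at the top; two thin wire handles reach up to 37 mm and do not hinder fingers. Its 31 mm length lies along its x axis turned 20 degrees (0.35 rad) counterclockwise seen from above; grip it end to end, low. Origin: centre of its underside, z up.
- glue_stick: Glue stick, a white and dark blue-green round barrel of 25 mm diameter, 96 mm tall, standing upright on the desk. Origin: centre of its underside, z up.
- square_tray: Holder for the eraser: square shallow light-wood tray, 96 x 96 mm outside, 14 mm high, walls 4 mm thick, inner floor 4 mm above the desk. Fixed. Origin: centre of its underside; x and y along its sides.
- round_dish: Holder for the binder clip: round shallow light-wood dish, 98 mm across at the rim, 88 mm at the foot, 14 mm high, wall 4 mm, inner floor 4 mm above the desk. Fixed. Origin: centre of its underside, z up.
- round_cup: Holder for the glue stick: round light-wood cup, 62 mm outside and 52 mm inside diameter, 40 mm high, inner floor 4 mm above the desk. Fixed. Origin: centre of its underside, z up.
- pen_rest: Fixed light-wood pen rest, for the marker: base plate 86 (x) x 56 (y) x 6 mm with two upright notched cheeks, 10 mm thick, at x = -35 and +35 mm. Notch bottom level, 19 mm above the desk, about 31 mm wide; sides lean outward up to 34 mm above the desk. The pen lies along the rest's x axis across both notches; 60 mm free for fingers between the cheeks. Origin: centre of underside, z up.
- usb_stick: Memory stick, black with a light metal plug, 45 x 39 x 8 mm over all, lying on the desk; stays where it is. Origin: centre of its underside.
- battery: Round battery cell, green with a light end, between the stationery and the desk set, 50 mm long (along its y), 15 mm diameter, lying on the desk; stays where it is. Origin: centre of its underside.
Not all that is in view belongs to the job. Of the things that look like the binder_clip, take the one that is farthest to the robot's left at the start.

How it is judged:
At the end, for the whole second after the job is handed in: All released and still: eraser flat on the square tray's floor; clip in the round dish; glue stick upright on the cup's floor; marker across both notches of the pen rest, middle within 30 mm of its middle, axis within 14 degrees; memory stick and battery within 25 mm of their start (horizontal distance between eraser and square_tray below 0.042 m and z of eraser in the frame of square_tray between 0 and 0.01 m and angle between eraser's own z axis and vertical below 0.12 rad and horizontal distance between binder_clip and round_dish below 0.042 m and z of binder_clip in the frame of round_dish between 0 and 0.025 m and horizontal distance between glue_stick and round_cup below 0.016 m and z of glue_stick in the frame of round_cup below 0.01 m and angle between glue_stick's own z axis and vertical below 0.1 rad and horizontal distance between marker and pen_rest below 0.03 m and z of marker in the frame of pen_rest between 0.015 and 0.04 m and angle between the y axis of marker and the x axis of pen_rest, either way round below 0.25 rad and linear speed of each of marker, eraser, binder_clip, glue_stick below 0.02 m/s); the robot touches nothing.
It fails at once if the memory stick was moved more than 25 mm (distance of usb_stick from where it was at the start of the episode above 0.025 m).
It fails at once if the battery was moved more than 25 mm (distance of battery from where it was at the start of the episode above 0.025 m).
It also fails if it takes over 112 s, if anything falls off the work surface, if the arm or the gripper's body presses on something with over 40 N, if the wrist force passes 120 N, or if a joint passes its speed limit or range.

## Robot

A 6-joint arm with a two-finger parallel gripper is mounted at the origin on the work surface; the furniture and walls round the work are solid. World frame = base frame: x ahead of the robot, y to its left, z up, the work surface at z = 0. Lengths are in m, angles in rad, forces in N, time in s.
With the tool pointing down it reaches from about 0.375 to 0.925 m from the base axis. Payload 5.7 kg.
Tool frame: the origin (TCP) lies at the very end of the fingers, on their centre line; the grasp point (between the pads) lies 19 mm behind it; z points along the fingers, y is the line along which they close (so a half turn about z gives the same grasp; the last joint's range is limited). The gripper opens to 85 mm and grips with 20 to 120 N. Pads are 22 mm wide; open, the fingers measure 114 mm over their backs; the gripper's body (76 mm by 85 mm) begins 54 mm behind the grasp point. The pads swing forward as they close: fully open they stand 13 mm farther back than shut.
Start: joints at [1.014, 0.359, 1.51, -0, 1.272, -0.115], TCP at [0.257, 0.542, 0.231] pointing down, gripper open.
Joint ranges: [-2.97, 2.97], [-1.01, 2.36], [0.21, 2.38], [-0.96, 4.11], [0.2, 2.71], [-2.98, 2.98]. Speed limits (rad/s): [2.39, 2.39, 3.14, 3.14, 3.14, 3.14].

## Interface

Orientations are given as a unit quaternion [x, y, z, w].
In Python, from rig import robot, grab_frame, camera_params, ticket, spotter gives the robot as it stands.
- The arm moves only by the shell command python3 -m crank 'ROWS'. ROWS is JSON, a list of rows, each a list of 7 numbers: the shift along the tool's x, y, z normalised to -1 to 1, where 1 is 0.25 m, then the turn, a rotation vector about the tool's x, y, z normalised to -1 to 1, where 1 is 120 degrees, then the opening, from -1 (shut) to 1 (fully open). A call has 1 to 20 rows; each row is the pose to reach, as a shift and turn from the pose commanded when the call began, along the tool's axes at that moment; what a row does not reach only later rows make up. A row lasts 1/8 s, in which the tool goes at most 62.5 mm and 10.7 degrees, less where a joint would pass 70% of its speed; a pose out of reach is approached as far as the arm can. A call with a number of a shift or a turn outside -1 to 1 is refused whole. A call with a gripper value outside its range is refused whole. The fingers move at their own pace and stop on an object; the grip force is fixed at half the most. Time passes only in rows, so rows that repeat a pose let the fingers close. It gives the time, the measured TCP pose, the force, the opening and the grip force at its end, in the units of the state.
- robot.get_obs(): the state, without advancing time (a new reading comes with each control period).
- grab_frame(name): name is "scene" or "top" or "wrist"; returns the picture (420x560x3 uint8, red, green, blue); there is no depth.
- camera_params(name): a dict with "fx", "fy", "cx", "cy" (pixels), "k1" (the pictures are not rectified: a ray, as slopes to the right and down, at radius r is drawn at 1 + k1 r^2 times it, then the intrinsics apply), "xyz" and "orientation" of the camera in the world; the wrist camera has in their place "T_tool_cam" (4x4, takes a point from camera to tool coordinates, whose origin is the TCP and whose axes are the flange's). Camera axes: x right, y down, z forward; pixel columns grow to the right and rows downward; lengths in m; the calibration is good to about 2 mm. A picture is of the moment at which its call begins: read the wrist's pose just before it. camera_params takes no time and is no camera call.
- ticket.finish_job(): hands the job in; it is judged then, once.
Trained networks look in the newest picture that a camera, given by its name, has taken for a name from the list of things; names that differ only in an ending like _2 or _b are one class to them, and where a whole thing is asked for, a point or a joint stands for the part that bears it (a point fixed in the world has none). Each returns a list of dicts, best first, with "score" (0 to 1); they miss things now and then, are a little off and sometimes report something else, mostly with a low value. They report only what shows in the picture. A call takes as long as a camera call. They do not tell look-alikes from the thing itself.
- spotter.spot_in(name, camera): "box" ([left, top, right, bottom] in pixels, round what is visible of it).
- spotter.masks_of(name, camera): "region" (420x560 bool, what is visible of it) and "box" ([left, top, right, bottom] in pixels, round what is visible of it).
- spotter.spot_point(name, camera): "pixel" ([column, row] in pixels: a listed point, or the origin of a listed thing).
The state is a dict: "t": time; "qpos": joint angles; "qd": joint speeds; "joint_torque": joint torques, N m; "eef_pos": TCP position; "tool_rot": TCP orientation; "force": force on the tool from outside, world axes, zero at the start; "torque": the same for the moment, N m; "grip_width": opening from 0.0 (shut) to 1.0 (fully open); "grip_force": force on a finger pad.
Only numpy, scipy, OpenCV 4.12 (cv2) and the standard library are available. Lean on these libraries where they do the work, as an engineer would, in place of code of your own. Each camera call takes 0.05 s, during which the arm holds its last target. There are 200 camera calls.

## Working session

There is one attempt and no reset: what is moved stays moved. The work goes in short steps, Python scripts to look and compute and a shell command to move; the robot and the scene stay as the last step left them, time stands still between calls to the robot, and variables do not carry over. Pictures are saved under pics/ and viewed, at most 14 in all, crops included, and the job is handed in when it is done.

```bash
ls; mkdir -p pics
cat > h.py <<'E'
import numpy as np, cv2
from scipy.spatial.transform import Rotation as R
from rig import robot, grab_frame, camera_params, ticket, spotter
def cam(name):
    p=camera_params(name)
    if 'T_tool_cam' in p:
        o=robot.get_obs(); T=np.eye(4); T[:3,:3]=R.from_quat(o['tool_rot']).as_matrix(); T[:3,3]=o['eef_pos']
        T=T@np.array(p['T_tool_cam']); return p,T[:3,:3],T[:3,3]
    return p,R.from_quat(p['orientation']).as_matrix(),np.array(p['xyz'])
def ray(c,uv):
    p,M,o=c; d=np.array([(uv[0]-p['cx'])/p['fx'],(uv[1]-p['cy'])/p['fy']]); s=d.copy()
    for _ in range(20): s=d/(1+p['k1']*(s@s))
    return o,M@np.array([s[0],s[1],1])
def on_z(c,uv,z):
    o,d=ray(c,uv); return o+d*(z-o[2])/d[2]
def proj(c,P):
    p,M,o=c; q=M.T@(np.array(P)-o); s=q[:2]/q[2]; s=s*(1+p['k1']*(s@s))
    return np.array([s[0]*p['fx']+p['cx'],s[1]*p['fy']+p['cy']])
def save(name,f): cv2.imwrite('pics/'+f,cv2.cvtColor(grab_frame(name),cv2.COLOR_RGB2BGR))
NAMES="marker eraser binder_clip glue_stick square_tray round_dish round_cup pen_rest usb_stick battery".split()
E
python3 - <<'E'
from h import *
np.set_printoptions(precision=3,suppress=True)
for n in('top','scene'):
    save(n,n+'0.png'); c=cam(n); print(n,camera_params(n))
    for k in NAMES:
        for r in spotter.spot_point(k,n):
            if r['score']>.3: print(k,round(r['score'],2),np.round(r['pixel']),on_z(c,r['pixel'],0)[:2])
print(robot.get_obs())
E
```

```text
pics
top {'fx': 425.53202808710364, 'fy': 425.53202808710364, 'cx': 285.26942162445357, 'cy': 208.92966459725287, 'k1': -0.12715429610609374, 'xyz': array([ 0.006, -0.102,  1.046]), 'orientation': array([ 0.712, -0.661,  0.16 , -0.172])}
marker 0.77 [230. 247.] [0.419 0.073]
eraser 0.43 [171. 251.] [0.394 0.229]
binder_clip 0.66 [390. 263.] [ 0.404 -0.349]
binder_clip 0.49 [360. 260.] [ 0.408 -0.271]
binder_clip 0.39 [386. 240.] [ 0.469 -0.339]
glue_stick 0.71 [296. 246.] [ 0.436 -0.101]
square_tray 0.59 [191. 196.] [0.564 0.206]
round_dish 0.7 [190. 197.] [0.562 0.208]
round_dish 0.68 [308. 192.] [ 0.6   -0.123]
round_cup 0.73 [372. 212.] [ 0.552 -0.304]
pen_rest 0.55 [244. 187.] [0.605 0.06 ]
usb_stick 0.41 [324. 231.] [ 0.484 -0.172]
battery 0.53 [205. 227.] [0.471 0.149]
scene {'fx': 382.0731372816634, 'fy': 382.0731372816634, 'cx': 278.68791198283714, 'cy': 209.42635604862093, 'k1': -0.030685070050442634, 'xyz': array([-0.098, -0.322,  0.598]), 'orientation': array([ 0.752, -0.501,  0.238, -0.357])}
marker 0.9 [206. 238.] [0.423 0.074]
eraser 0.74 [142. 228.] [0.393 0.229]
binde
[... 254 characters left out ...]
0.118]
round_cup 0.93 [381. 242.] [ 0.561 -0.297]
pen_rest 0.94 [245. 193.] [0.61  0.067]
usb_stick 0.5 [320. 246.] [ 0.495 -0.174]
battery 0.69 [243. 194.] [0.603 0.07 ]
battery 0.68 [379. 242.] [ 0.561 -0.292]
battery 0.39 [192. 214.] [0.481 0.148]
{'t': 1.1, 'qpos': array([ 1.014,  0.359,  1.51 , -0.   ,  1.272, -0.115]), 'qd': array([-0.   ,  0.   ,  0.001,  0.   ,  0.002, -0.   ]), 'joint_torque': array([ -0.   , -52.762, -27.905,  -0.   ,   0.002,  -0.   ]), 'eef_pos': array([0.257, 0.542, 0.231]), 'tool_rot': array([ 0.219,  0.976, -0.   , -0.   ]), 'force': array([ 0.269, -0.578, -0.553]), 'torque': array([ 0.029,  0.016, -0.002]), 'grip_force': 0.0, 'grip_width': 1.0016017958181331}
```

```bash
ls pics
```

```text
scene0.png
top0.png
```

View pics/top0.png

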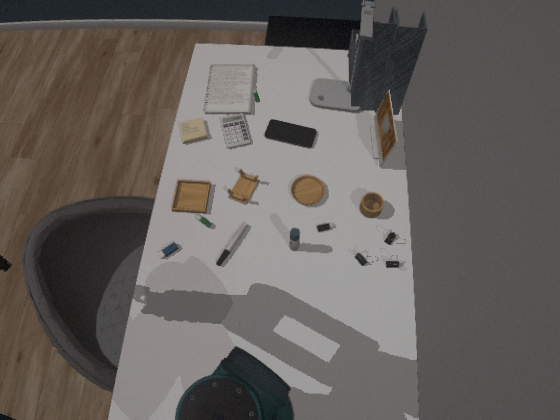

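View pics/scene0.png

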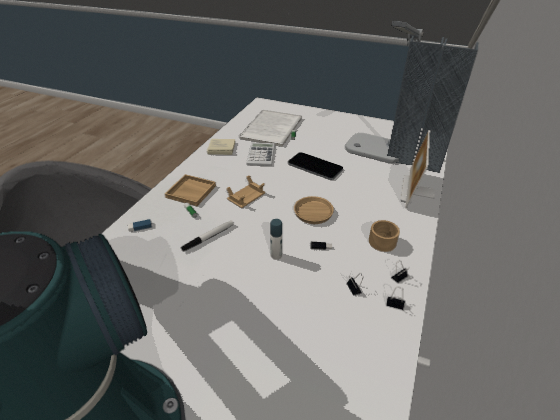

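Binder clip candidates in the top picture are at (360,260), (386,240) and (390,263). The robot's left is +y, which is image left here, so the one meant is (360,260), at y≈-0.27 against -0.34 and -0.35. I'll confirm it in an enlarged crop.

```bash
cat >> h.py <<'E'
def rect(c,reg,z):
    n,l,st,_=cv2.connectedComponentsWithStats(reg.astype(np.uint8)); i=1+np.argmax(st[1:,4])
    v,u=np.nonzero(l==i); P=np.array([on_z(c,(a,b),z)[:2] for a,b in zip(u,v)])
    (x,y),(w,h),a=cv2.minAreaRect((P*1000).astype(np.float32))
    if w<h: w,h,a=h,w,a+90
    return np.round([x/1000,y/1000],4),round(w),round(h),round((a+90)%180-90,1)
def scan(cn,names,zs,smin=.3):
    c=cam(cn); grab_frame(cn)
    for k in names:
        for r in spotter.masks_of(k,cn):
            if r['score']>smin and r['region'].sum()>20: print(cn,k,round(r['score'],2),np.round(r['box']),*rect(c,r['region'],zs.get(k,.01)))
ZS=dict(marker=.008,eraser=.008,binder_clip=.008,glue_stick=.0,square_tray=.014,round_dish=.014,round_cup=.04,pen_rest=.01,usb_stick=.006,battery=.008)
E
python3 - <<'E'
from h import *
for n in('top','scene'): scan(n,NAMES,ZS)
a=cv2.imread('pics/top0.png')[215:285,335:420]; b=cv2.imread('pics/scene0.png')[255:325,335:420]
cv2.imwrite('pics/crop1.png',np.hstack([cv2.resize(x,None,fx=4.6,fy=4.6,interpolation=2) for x in(a,b)]))
E
```

```text
top marker 0.82 [216. 223. 250. 268.] [0.4257 0.0699] 139 20 -25.3
top marker 0.44 [171. 177. 214. 216.] [0.5605 0.203 ] 107 101 1.0
top eraser 0.75 [287. 174. 325. 207.] [ 0.6051 -0.1218] 94 93 4.2
top eraser 0.64 [160. 243. 178. 259.] [0.3933 0.2368] 51 21 -48.1
top binder_clip 0.55 [384. 233. 394. 244.] [ 0.4745 -0.3499] 38 20 -35.1
top binder_clip 0.45 [358. 252. 365. 261.] [ 0.4068 -0.2681] 30 16 45.0
top binder_clip 0.41 [385. 259. 400. 266.] [ 0.3984 -0.3508] 30 17 -86.3
top glue_stick 0.79 [290. 226. 301. 251.] [ 0.4561 -0.0946] 67 30 4.0
top square_tray 0.87 [172. 179. 212. 215.] [0.5567 0.2013] 100 97 0.3
top round_dish 0.66 [289. 173. 324. 207.] [ 0.6032 -0.1215] 97 93 3.9
top round_cup 0.55 [359. 194. 386. 218.] [ 0.5525 -0.2928] 79 60 -24.8
top pen_rest 0.73 [230. 168. 258. 203.] [0.6003 0.0609] 92 63 -19.6
top usb_stick 0.46 [316. 225. 335. 230.] [ 0.4954 -0.1762] 47 19 -73.5
top battery 0.67 [199. 216. 209. 228.] [0.4878 0.1546] 51 18 55.1
scene marker 0.91 [182. 220. 237. 248.] [0.4252 0.0689] 138 21 -25.6
scene eraser 0.75 [130. 221. 151. 234.] [0.3907 0.2325] 53 37 
[... 174 characters left out ...]
43. 278. 361. 296.] [ 0.4064 -0.2691] 40 19 41.1
scene binder_clip 0.46 [395. 268. 411. 283.] [ 0.4725 -0.3514] 47 27 -5.6
scene binder_clip 0.45 [180. 220. 236. 250.] [0.4248 0.0686] 138 25 -27.7
scene glue_stick 0.94 [270. 219. 280. 262.] [ 0.4823 -0.0721] 131 26 22.3
scene square_tray 0.81 [166. 177. 216. 207.] [0.5516 0.1976] 112 107 0.2
scene round_dish 0.59 [295. 194. 334. 224.] [ 0.5987 -0.125 ] 112 92 20.7
scene round_cup 0.94 [367. 222. 400. 251.] [ 0.5397 -0.3004] 98 61 3.1
scene pen_rest 0.94 [228. 175. 267. 206.] [0.6044 0.0648] 111 90 -21.3
scene usb_stick 0.47 [307. 242. 332. 252.] [ 0.4942 -0.1763] 49 25 -67.4
scene battery 0.61 [185. 206. 197. 217.] [0.4862 0.1554] 64 17 61.5
```

View pics/crop1.png

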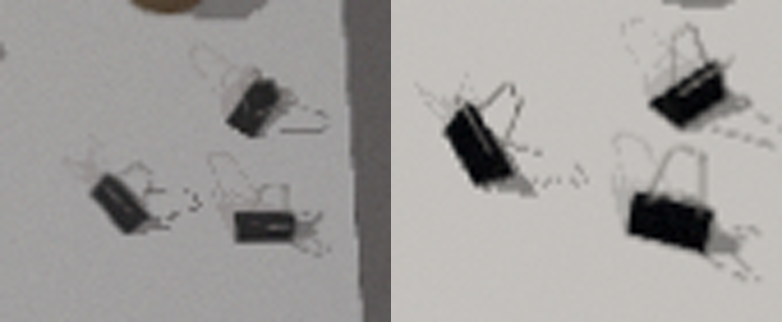

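The crop shows the three clips, and the leftmost one, top (361,258) / scene (352,287), is the target; its length axis is at about +42°. Next I need a wrist view, so I'll add a planner helper that works out the move.

```bash
cat >> h.py <<'E'
def plan(*pts):
    """pts: (x,y,z,yawdeg of tool y or None) -> shift/turn numbers from the present pose"""
    o=robot.get_obs(); M=R.from_quat(o['tool_rot']).as_matrix(); q1,q6=o['qpos'][0],o['qpos'][5]
    for x,y,z,yaw in pts:
        s=M.T@(np.array([x,y,z])-o['eef_pos'])/.25
        cur=np.arctan2(M[1,1],M[0,1])
        if yaw is None: yw=cur
        else:
            qa=np.arctan2(y,x); q=(qa-np.radians(yaw)+np.pi/2)%np.pi-np.pi/2; yw=qa-q
        Mt=np.array([[np.sin(yw),np.cos(yw),0],[-np.cos(yw),np.sin(yw),0],[0,0,-1.]])
        rv=R.from_matrix(M.T@Mt).as_rotvec()/np.radians(120)
        print('plan',np.round(s,4),np.round(rv,4),'rows',int(np.ceil(max(np.linalg.norm(s)*4,np.linalg.norm(rv)*11.3)))) 
def st():
    o=robot.get_obs(); M=R.from_quat(o['tool_rot']).as_matrix()
    print('t',round(o['t'],2),'tcp',np.round(o['eef_pos'],4),'yaw',round(float(np.degrees(np.arctan2(M[1,1],M[0,1]))),1),'w',np.round(o['grip_width'],3),'gf',np.round(o['grip_force'],1),'F',np.round(o['force'],1))
E
python3 - <<'E'
from h import *
np.set_printoptions(precision=3,suppress=True)
print(camera_params('wrist')); st()
plan((.40,.22,.30,42),(.40,.22,.30,None))
E
```

```text
{'fx': 290.094479054623, 'fy': 290.094479054623, 'cx': 276.97451273051945, 'cy': 210.8977809933223, 'k1': -0.03815178886164281, 'T_tool_cam': array([[ 0.   , -0.962, -0.275,  0.07 ],
       [ 1.   ,  0.   , -0.001, -0.   ],
       [ 0.001, -0.275,  0.962, -0.142],
       [ 0.   ,  0.   ,  0.   ,  1.   ]])}
t 2.2 tcp [0.257 0.542 0.231] yaw 64.7 w 0.997 gf 0.0 F [-0.5  0.2 -0. ]Traceback (most recent call last):
  File "<stdin>", line 4, in <module>
  File "h.py", line 43, in plan
    rv=R.from_matrix(M.T@Mt).as_rotvec()/np.radians(120)
       ~~~~~~~~~~~~~^^^^^^^^
  File "scipy/spatial/transform/_rotation.pyx", line 1143, in scipy.spatial.transform._rotation.Rotation.from_matrix
ValueError: Non-positive determinant (left-handed or null coordinate frame) in rotation matrix 0: [[-0.923 -0.386 -0.   ]
 [-0.386  0.923  0.   ]
 [ 0.    -0.     1.   ]].
```

```bash
sed -i 's/\[\[np.sin(yw),np.cos(yw),0\],\[-np.cos(yw)/[[-np.sin(yw),np.cos(yw),0],[np.cos(yw)/' h.py
python3 - <<'E'
from h import *
plan((.42,.22,.30,42),(.47,.18,.33,42))
E
```

```text
plan [-1.1424 -0.886  -0.2748] [-1.000e-04  0.000e+00  1.891e-01] rows 6
plan [-1.3916 -0.9452 -0.3948] [-1.000e-04  0.000e+00  1.891e-01] rows 7
```

```bash
python3 -m crank '[[-1,-0.78,-0.34,0,0,0.19,1],[-1,-0.78,-0.34,0,0,0.19,1],[-1,-0.78,-0.34,0,0,0.19,1],[-1,-0.78,-0.34,0,0,0.19,1],[-1,-0.78,-0.34,0,0,0.19,1],[-1,-0.78,-0.34,0,0,0.19,1]]'
python3 - <<'E'
from h import *
st(); plan((.43,.2,.33,42))
save('wrist','w1.png'); scan('wrist',['marker','eraser','square_tray','pen_rest','battery'],ZS)
E
```

```text
t: 2.95
eef_pos: [0.4009, 0.2568, 0.3176]
tool_rot: [0.409, 0.912, 0.001, 0.001]
force: [0.0, 1.1, 0.0]
grip_width: 1.001
grip_force: 0.0
t 2.95 tcp [0.4009 0.2568 0.3176] yaw 41.7 w 1.001 gf 0.0 F [0.  1.1 0. ]
plan [-0.247  -0.064  -0.0494] [ 0.0009  0.0008 -0.0028] rows 2
wrist marker 0.97 [195. 225. 236. 298.] [0.4252 0.0697] 138 16 -26.7
wrist eraser 0.87 [260. 163. 274. 196.] [0.3935 0.2371] 54 19 -49.3
wrist square_tray 0.77 [289. 223. 363. 296.] [0.5568 0.2035] 102 98 0.5
wrist pen_rest 0.57 [260. 298. 312. 348.] [0.5952 0.0553] 98 67 -21.6
wrist battery 0.58 [260. 246. 288. 260.] [0.4843 0.1545] 50 15 56.9
```

View pics/w1.png

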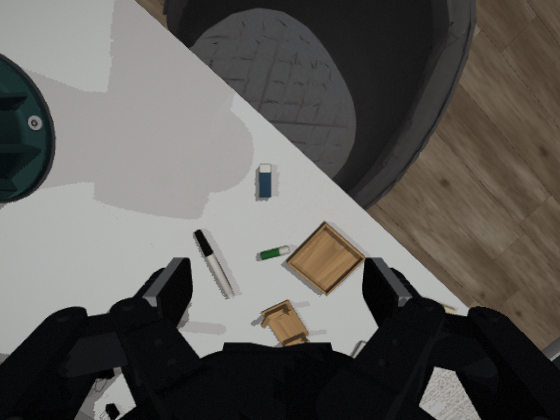

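The wrist picture shows the eraser at (266,181), marker (215,263), battery (272,254), tray (326,259) and pen rest (286,322), all agreeing with the top view. I'll take the eraser first.

Run:
```python
from h import *
plan((.3935,.2371,.06,41),(.3935,.2371,.003,41))
```

```text
plan [-0.0572 -0.075   1.0227] [-0.0005 -0.0004  0.0083] rows 5
plan [-0.0574 -0.0748  1.2507] [-0.0005 -0.0004  0.0083] rows 6
```

```bash
python3 -m crank '[[-0.057,-0.075,0.5,0,0,0.008,0],[-0.057,-0.075,0.5,0,0,0.008,0],[-0.057,-0.075,0.99,0,0,0.008,0],[-0.057,-0.075,0.99,0,0,0.008,0],[-0.057,-0.075,0.99,0,0,0.008,0]]'
python3 - <<'E'
from h import *
scan('wrist',['eraser'],ZS,.5); st()
plan((.3935,.2371,.003,41))
E
```

```text
t: 3.92
eef_pos: [0.39, 0.2351, 0.0649]
tool_rot: [0.415, 0.91, -0.004, -0.004]
force: [-0.2, 0.2, 0.7]
grip_width: 0.494
grip_force: 0.0
wrist eraser 0.82 [274. 195. 295. 262.] [0.3931 0.237 ] 54 19 -49.4
t 4.03 tcp [0.3946 0.2368 0.0694] yaw 41.0 w 0.5 gf 0.0 F [ 0.9 -0.   1. ]
plan [ 0.0036 -0.0023  0.2656] [-0.0004 -0.0002 -0.    ] rows 2
```

```bash
python3 -m crank '[[0.005,-0.002,0.15,0,0,0,0],[0.005,-0.002,0.265,0,0,0,0],[0.005,-0.002,0.265,0,0,0,0],[0.005,-0.002,0.265,0,0,0,-1],[0.005,-0.002,0.265,0,0,0,-1],[0.005,-0.002,0.265,0,0,0,-1],[0.005,-0.002,0.265,0,0,0,-1],[0.005,-0.002,0,0,0,0,-1],[0.005,-0.002,0,0,0,0,-1],[0.005,-0.002,0,0,0,0,-1]]'
python3 - <<'E'
from h import *
st()
plan((.5565,.203,.06,45),(.5565,.203,.06,0),(.5565,.203,.06,90),(.5565,.203,.01,0))
E
```

```text
t: 5.28
eef_pos: [0.3944, 0.237, 0.0702]
tool_rot: [0.415, 0.91, 0.001, 0.001]
force: [0.1, 0.3, -0.5]
grip_width: 0.186
grip_force: 59.3
t 5.28 tcp [0.3944 0.237  0.0702] yaw 40.9 w 0.186 gf 59.3 F [ 0.1  0.3 -0.5]
plan [-0.5277  0.4006  0.0427] [ 0.0014  0.0006 -0.0339] rows 3
plan [-0.5277  0.4006  0.0427] [ 0.0016 -0.      0.3411] rows 4
plan [-0.5277  0.4006  0.0427] [ 0.0011  0.0011 -0.4089] rows 5
plan [-0.5275  0.4     0.2427] [ 0.0016 -0.      0.3411] rows 4
```

```bash
python3 -m crank '[[-0.2,0.15,0,0,0,0.1,-1],[-0.528,0.4,0,0,0,0.341,-1],[-0.528,0.4,0,0,0,0.341,-1],[-0.528,0.4,0,0,0,0.341,-1],[-0.528,0.4,0,0,0,0.341,-1],[-0.528,0.4,0.13,0,0,0.341,-1],[-0.528,0.4,0.247,0,0,0.341,-1],[-0.528,0.4,0.247,0,0,0.341,-1],[-0.528,0.4,0.247,0,0,0.341,-1],[-0.528,0.4,0.247,0,0,0.341,-0.3],[-0.528,0.4,0.247,0,0,0.341,-0.3],[-0.528,0.4,0.1,0,0,0.341,-0.3],[-0.528,0.4,-0.4,0,0,0.341,-0.3],[-0.528,0.4,-0.4,0,0,0.341,-0.3],[-0.528,0.4,-0.4,0,0,0.341,-0.3]]'
python3 - <<'E'
from h import *
st()
plan((.47,.05,.24,64),(.4252,.0697,.1,64))
scan('wrist',['eraser','marker','pen_rest','battery','square_tray'],ZS,.4);
E
```

```text
t: 7.15
eef_pos: [0.5595, 0.2035, 0.1747]
tool_rot: [0.707, 0.707, 0.005, 0.003]
force: [-0.4, 0.1, 0.3]
grip_width: 0.351
grip_force: 0.0
t 7.15 tcp [0.5595 0.2035 0.1747] yaw 0.0 w 0.351 gf 0.0 F [-0.4  0.1  0.3]
plan [-0.613  -0.3556 -0.2667] [ 0.0055  0.0019 -0.533 ] rows 7
plan [-0.5356 -0.541   0.2915] [ 0.0055  0.0019 -0.533 ] rows 7
wrist eraser 0.84 [264. 173. 282. 222.] [0.554  0.2023] 55 20 87.6
wrist marker 0.89 [110. 275. 153. 299.] [0.3849 0.0888] 47 19 -26.0
wrist pen_rest 0.93 [265. 278. 320. 336.] [0.5791 0.0656] 78 62 -85.8
wrist battery 0.97 [197. 218. 227. 258.] [0.4863 0.1553] 54 14 55.7
wrist square_tray 0.82 [226. 149. 320. 240.] [0.5604 0.2035] 97 96 -89.7
```

```bash
python3 -m crank '[[-0.61,-0.3,-0.38,0,0,-0.53,0],[-0.61,-0.3,-0.38,0,0,-0.53,0],[-0.61,-0.3,-0.38,0,0,-0.53,0],[-0.61,-0.3,-0.38,0,0,-0.53,0],[-0.61,-0.3,-0.38,0,0,-0.53,0],[-0.61,-0.3,-0.38,0,0,-0.53,0],[-0.61,-0.3,-0.38,0,0,-0.53,0]]'
python3 - <<'E'
from h import *
save('wrist','w2.png'); st()
scan('wrist',['eraser','marker','pen_rest','glue_stick','battery'],ZS,.4); st()
E
```

```text
t: 8.32
eef_pos: [0.48, 0.0499, 0.2627]
tool_rot: [0.229, 0.973, -0.0, -0.001]
force: [-0.7, -0.2, 0.8]
grip_width: 0.5
grip_force: 0.0
t 8.38 tcp [0.48   0.05   0.2628] yaw 63.4 w 0.502 gf 0.0 F [-0.4  0.4 -0.1]
wrist marker 0.72 [268.  82. 276. 188.] [0.4238 0.0692] 135 15 -26.6
wrist pen_rest 0.7 [265.  82. 277. 189.] [0.4239 0.0694] 134 15 -26.6
wrist pen_rest 0.69 [295. 218. 341. 284.] [0.6001 0.0599] 98 63 -19.9
wrist glue_stick 0.94 [136. 192. 181. 226.] [ 0.4337 -0.1218] 79 31 -83.4
wrist battery 0.9 [332. 144. 369. 157.] [0.4865 0.1554] 51 14 56.4
t 8.68 tcp [0.4805 0.05   0.2637] yaw 63.6 w 0.499 gf 0.0 F [-0.1 -0.4  0.1]
```

View pics/w2.png

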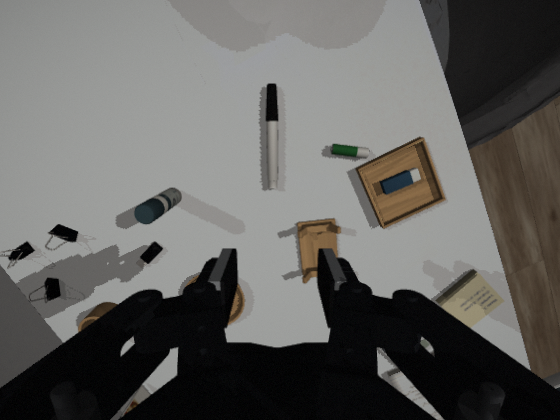

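The picture shows the eraser in the tray at (400,181), the marker at (272,136) and the battery still at (350,150). The pen rest is at (319,250) with its cheeks at rows 222 and 277, so its axis is nearly parallel to the marker. I'll refine the rest, cup, glue stick and dish by fitting silhouettes.

```bash
cat >> h.py <<'E'
from scipy.optimize import minimize
def box(x0,x1,y0,y1,z0,z1): return [np.array([[x,y,z] for x in(x0,x1) for y in(y0,y1) for z in(z0,z1)])]
def cyl(r0,r1,h): 
    a=np.linspace(0,2*np.pi,40); return [np.vstack([np.c_[r*np.cos(a),r*np.sin(a),a*0+z] for r,z in((r0,0),(r1,h))])]
MOD=dict(pen_rest=box(-.043,.043,-.028,.028,0,.006)+box(-.040,-.03,-.028,-.016,0,.034)+box(-.040,-.03,.016,.028,0,.034)+box(.03,.04,-.028,-.016,0,.034)+box(.03,.04,.016,.028,0,.034)+box(.03,.04,-.028,.028,0,.019)+box(-.04,-.03,-.028,.028,0,.019),
 round_cup=cyl(.031,.031,.04),round_dish=cyl(.044,.049,.014),glue_stick=cyl(.0125,.0125,.096),
 binder_clip=[np.array([[x,y*w,z] for x in(-.0155,.0155) for y in(-1,1) for w,z in((.009,0),(.0025,.016))])])
def render(c,parts,x,y,a):
    m=np.zeros((1680,2240),np.uint8); Rz=R.from_euler('z',a,degrees=True).as_matrix()
    for p in parts:
        q=np.array([proj(c,Rz@v+[x,y,0]) for v in p])*4+2
        cv2.fillConvexPoly(m,cv2.convexHull(q.astype(np.int32)),1)
    return cv2.resize(m.astype(np.float32),(560,420),interpolation=cv2.INTER_AREA)
def fit(name,x,y,a,cams,tol=.04):
    V=[]
    for n in cams:
        c=cam(n); grab_frame(n); t=proj(c,[x,y,.02])
        L=[r for r in spotter.masks_of(name,n) if r['score']>.4 and np.hypot(*(np.array([(r['box'][0]+r['box'][2])/2,(r['box'][1]+r['box'][3])/2])-t))<tol*500]
        if L: V.append((c,L[0]['region'].astype(np.float32)))
        else: print(n,'none')
    rot=name in('pen_rest','binder_clip')
    def f(v,V=V):
        s=0
        for c,m in V:
            r=render(c,MOD[name],v[0]/100+x,v[1]/100+y,(v[2] if rot else 0)*10+a); s+=1-np.minimum(r,m).sum()/np.maximum(r,m).sum()
        return s/len(V)
    n=3 if rot else 2
    for W in [V]+([[v] for v in V] if len(V)>1 else []):
        b=minimize(f,[0]*n,args=(W,),method='Nelder-Mead',options=dict(initial_simplex=np.vstack([np.zeros(n),np.eye(n)]),xatol=.01,fatol=1e-4,maxiter=120))
        print(name,len(W),np.round([b.x[0]/100+x,b.x[1]/100+y],4),'yaw',round(b.x[2]*10+a,1) if rot else '','1-IoU',round(b.fun,3))
E
python3 - <<'E'
from h import *
fit('pen_rest',.6,.06,-20,['top','scene','wrist'])
fit('glue_stick',.436,-.1,0,['top','scene','wrist'])
fit('round_cup',.555,-.3,0,['top','scene'])
fit('round_dish',.603,-.122,0,['top','scene'])
st()
E
```

```text
pen_rest 3 [0.5967 0.0594] yaw -21.0 1-IoU 0.234
pen_rest 1 [0.5985 0.0578] yaw -22.1 1-IoU 0.263
pen_rest 1 [0.5975 0.0604] yaw -20.1 1-IoU 0.15
pen_rest 1 [0.5957 0.0589] yaw -20.5 1-IoU 0.279
glue_stick 3 [ 0.4322 -0.0944] yaw  1-IoU 0.144
glue_stick 1 [ 0.4318 -0.0947] yaw  1-IoU 0.127
glue_stick 1 [ 0.4326 -0.0935] yaw  1-IoU 0.114
glue_stick 1 [ 0.433 -0.092] yaw  1-IoU 0.17
round_cup 2 [ 0.5618 -0.2981] yaw  1-IoU 0.064
round_cup 1 [ 0.5617 -0.2964] yaw  1-IoU 0.061
round_cup 1 [ 0.5618 -0.299 ] yaw  1-IoU 0.034
round_dish 2 [ 0.6026 -0.1208] yaw  1-IoU 0.066
round_dish 1 [ 0.6035 -0.1211] yaw  1-IoU 0.058
round_dish 1 [ 0.6011 -0.12  ] yaw  1-IoU 0.058
t 9.68 tcp [0.4806 0.05   0.2638] yaw 63.6 w 0.499 gf 0.0 F [-0.1  0.3 -0.8]
```

Run:
```python
from h import *
plan((.424,.0692,.06,63.4),(.424,.0692,.003,63.4))
```

```text
plan [ 0.2369 -0.0315  0.8152] [-0.0001  0.      0.0017] rows 4
plan [ 0.2369 -0.0315  1.0432] [-0.0001  0.      0.0017] rows 5
```

```bash
python3 -m crank '[[0.237,-0.031,0.4,0,0,0,0],[0.237,-0.031,0.8,0,0,0,0],[0.237,-0.031,0.8,0,0,0,0],[0.237,-0.031,0.8,0,0,0,0],[0.237,-0.031,0.8,0,0,0,0],[0.237,-0.031,0.8,0,0,0,0]]'
python3 - <<'E'
from h import *
st(); plan((.424,.0692,.003,63.4))
E
```

```text
t: 10.42
eef_pos: [0.4255, 0.0693, 0.0647]
tool_rot: [0.228, 0.974, 0.0, 0.001]
force: [-0.0, 0.5, 0.5]
grip_width: 0.506
grip_force: 0.0
t 10.43 tcp [0.4255 0.0693 0.0647] yaw 63.6 w 0.506 gf 0.0 F [-0.   0.5  0.5]
plan [ 0.0055 -0.0031  0.2469] [0.0004 0.0009 0.0017] rows 1
```

```bash
python3 -m crank '[[0,0,0.12,0,0,0,0],[0,0,0.245,0,0,0,0],[0,0,0.245,0,0,0,0],[0,0,0.245,0,0,0,-1],[0,0,0.245,0,0,0,-1],[0,0,0.245,0,0,0,-1],[0,0,0.245,0,0,0,-1],[0,0,0,0,0,0,-1],[0,0,-0.2,0,0,0,-1],[0,0,-0.2,0,0,0,-1],[0,0,-0.2,0,0,0,-1]]'
python3 - <<'E'
from h import *
st(); scan('wrist',['marker'],dict(marker=.11)); plan((.597,.0594,.1,69),(.597,.0594,.026,69))
E
```

```text
t: 11.8
eef_pos: [0.4242, 0.0693, 0.1146]
tool_rot: [0.228, 0.974, 0.0, 0.001]
force: [-1.3, -0.5, -0.8]
grip_width: 0.152
grip_force: 59.1
t 11.8 tcp [0.4242 0.0693 0.1146] yaw 63.6 w 0.152 gf 59.1 F [-1.3 -0.5 -0.8]
wrist marker 0.68 [258. 126. 292. 348.] [0.4193 0.0709] 126 17 -26.7
plan [-0.6408  0.2738  0.0522] [-0.0003 -0.0006 -0.045 ] rows 3
plan [-0.6412  0.274   0.3482] [-0.0003 -0.0006 -0.045 ] rows 4
```

```bash
python3 -m crank '[[-0.3,0.13,0,0,0,-0.045,-1],[-0.641,0.274,0,0,0,-0.045,-1],[-0.641,0.274,0,0,0,-0.045,-1],[-0.641,0.274,0,0,0,-0.045,-1],[-0.641,0.274,0,0,0,-0.045,-1],[-0.641,0.274,0.18,0,0,-0.045,-1],[-0.641,0.274,0.3,0,0,-0.045,-1],[-0.641,0.274,0.36,0,0,-0.045,-1],[-0.641,0.274,0.36,0,0,-0.045,-1],[-0.641,0.274,0.36,0,0,-0.045,-1]]'
python3 - <<'E'
from h import *
st(); save('wrist','w3.png')
E
```

```text
t: 13.15
eef_pos: [0.5975, 0.0595, 0.0242]
tool_rot: [0.182, 0.983, -0.0, -0.0]
force: [-0.2, -0.0, -0.4]
grip_width: 0.155
grip_force: 59.6
t 13.15 tcp [0.5975 0.0595 0.0242] yaw 69.0 w 0.155 gf 59.6 F [-0.2 -0.  -0.4]
```

View pics/w3.png

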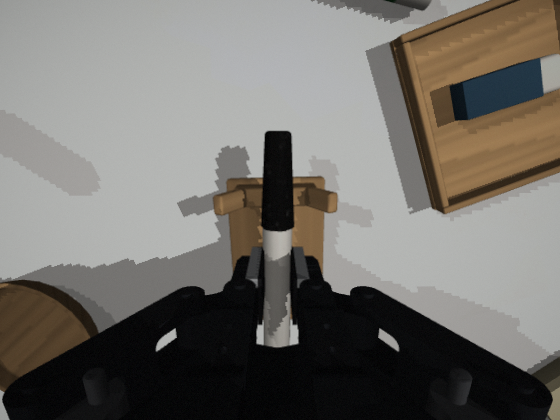

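The marker sits centred in the near notch, at (277,195) between the cheek horns at (232,200) and (322,197). Releasing it.

```bash
python3 -m crank '[[0,0,0,0,0,0,-0.2],[0,0,0,0,0,0,-0.2],[0,0,0,0,0,0,-0.2],[0,0,-0.2,0,0,0,-0.2],[0,0,-0.6,0,0,0,0],[0,0,-0.6,0,0,0,0],[0,0,-0.6,0,0,0,0]]'
python3 - <<'E'
from h import *
st(); scan('wrist',['marker','pen_rest'],dict(marker=.027,pen_rest=.01),.5); plan((.46,-.2,.2,42),(.43,-.24,.2,42))
E
```

```text
t: 14.08
eef_pos: [0.6007, 0.0595, 0.1777]
tool_rot: [0.182, 0.983, 0.001, 0.004]
force: [-0.2, 0.1, 0.5]
grip_width: 0.5
grip_force: 0.0
t 14.07 tcp [0.6007 0.0595 0.1777] yaw 69.0 w 0.5 gf 0.0 F [-0.2  0.1  0.5]
wrist marker 0.94 [269. 124. 285. 256.] [0.597  0.0593] 137 15 -21.4
wrist pen_rest 0.94 [243. 148. 308. 234.] [0.5924 0.0393] 90 24 -21.5
plan [ 0.1402 -1.1655 -0.1078] [-0.0005 -0.0008  0.225 ] rows 5
plan [ 0.1949 -1.3579 -0.1075] [-0.0005 -0.0008  0.225 ] rows 6
```

```bash
python3 -m crank '[[0.14,-1,-0.15,0,0,0.22,0.3],[0.14,-1,-0.15,0,0,0.22,0.3],[0.14,-1,-0.15,0,0,0.22,0.3],[0.14,-1,-0.15,0,0,0.22,0.3],[0.14,-1,-0.15,0,0,0.22,0.3],[0.14,-1,-0.15,0,0,0.22,0.3],[0.14,-1,-0.15,0,0,0.22,0.3]]'
python3 - <<'E'
from h import *
st(); save('wrist','w4.png'); scan('wrist',['binder_clip','glue_stick','usb_stick'],ZS); fit('binder_clip',.407,-.268,42,['top','wrist']);st()
E
```

```text
t: 15.1
eef_pos: [0.4759, -0.16, 0.2104]
tool_rot: [0.401, 0.916, 0.0, -0.001]
force: [1.0, 0.3, 0.3]
grip_width: 0.648
grip_force: 0.0
t 15.1 tcp [ 0.4759 -0.16    0.2104] yaw 42.7 w 0.648 gf 0.0 F [1.  0.3 0.3]
wrist binder_clip 0.83 [160. 210. 194. 228.] [ 0.4076 -0.2695] 35 18 34.2
wrist binder_clip 0.64 [114. 239. 146. 277.] [ 0.4011 -0.3558] 50 20 -86.2
wrist glue_stick 0.81 [280. 111. 306. 134.] [ 0.4337 -0.0905] 33 32 42.8
wrist usb_stick 0.61 [270. 188. 296. 226.] [ 0.4934 -0.1756] 47 17 -73.3
top none
binder_clip 1 [ 0.4094 -0.2705] yaw 41.1 1-IoU 0.173
t 15.55 tcp [ 0.4759 -0.1611  0.2113] yaw 42.6 w 0.65 gf 0.0 F [-0.2  0.4  0.5]
```

View pics/w4.png

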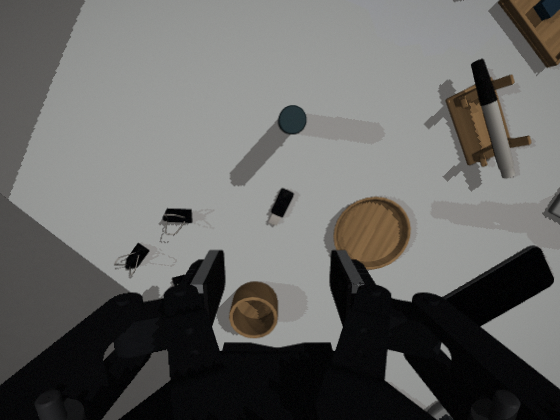

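The marker lies across both cheeks at (492,120). The target clip is at (178,216); the look-alikes are at (133,257) and (180,280). I'll move over the target.

Run:
```python
from h import *
plan((.408,-.269,.12,42),(.408,-.269,.003,42))
```

```text
plan [-0.1334 -0.492   0.3653] [-0.0001  0.      0.0053] rows 3
plan [-0.1333 -0.492   0.8333] [-0.0001  0.      0.0053] rows 4
```

```bash
python3 -m crank '[[-0.133,-0.49,0.2,0,0,0.005,0.3],[-0.133,-0.49,0.365,0,0,0.005,0.3],[-0.133,-0.49,0.365,0,0,0.005,0.3],[-0.133,-0.49,0.365,0,0,0.005,0.3],[-0.133,-0.49,0.365,0,0,0.005,0.3],[-0.133,-0.49,0.365,0,0,0.005,0.3]]'
python3 - <<'E'
from h import *
save('wrist','w5.png'); scan('wrist',['binder_clip'],ZS); fit('binder_clip',.408,-.269,42,['wrist']);st()
E
```

```text
t: 16.3
eef_pos: [0.4093, -0.2686, 0.1212]
tool_rot: [0.406, 0.914, -0.0, 0.001]
force: [0.1, -0.4, 0.6]
grip_width: 0.657
grip_force: 0.0
wrist binder_clip 0.88 [256. 288. 285. 333.] [ 0.4722 -0.3485] 41 18 -37.5
wrist binder_clip 0.79 [256. 199. 292. 235.] [ 0.4111 -0.275 ] 32 31 -47.9
wrist binder_clip 0.46 [213. 246. 229. 258.] [ 0.4053 -0.3358] 8 6 -50.9
binder_clip 1 [ 0.408  -0.2717] yaw 41.2 1-IoU 0.103
t 16.55 tcp [ 0.4086 -0.2686  0.1206] yaw 42.1 w 0.649 gf 0.0 F [ 0.3  0.2 -0.5]
```

View pics/w5.png

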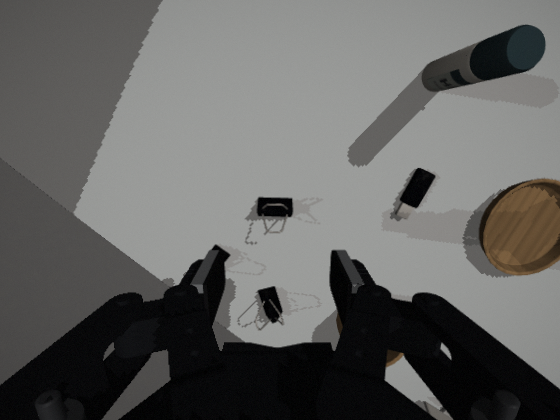

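Run:
```python
from h import *
c=cam('wrist'); print(on_z(c,(275,207),.008)); plan((.4075,-.2695,.003,41.5))
```

```text
[ 0.40664778 -0.26941484  0.008     ]
plan [ 0.0008 -0.0058  0.4703] [0.     0.0005 0.0047] rows 2
```

```bash
python3 -m crank '[[0.004,-0.008,0.2,0,0,0.004,0.3],[0.004,-0.008,0.35,0,0,0.004,0.3],[0.004,-0.008,0.468,0,0,0.004,0.3],[0.004,-0.008,0.468,0,0,0.004,0.3],[0.004,-0.008,0.468,0,0,0.004,-1],[0.004,-0.008,0.468,0,0,0.004,-1],[0.004,-0.008,0.468,0,0,0.004,-1],[0.004,-0.008,0.468,0,0,0.004,-1],[0.004,-0.008,0.2,0,0,0.004,-1],[0.004,-0.008,0,0,0,0.004,-1],[0.004,-0.008,0,0,0,0.004,-1]]'
python3 - <<'E'
from h import *
st(); plan((.6025,-.121,.1,42),(.6025,-.121,.1,20),(.6025,-.121,.01,42))
E
```

```text
t: 17.92
eef_pos: [0.4089, -0.2719, 0.1248]
tool_rot: [0.41, 0.912, -0.002, 0.005]
force: [0.7, -0.8, -0.3]
grip_width: 0.35
grip_force: 59.6
t 17.93 tcp [ 0.4089 -0.2719  0.1248] yaw 41.5 w 0.35 gf 59.6 F [ 0.7 -0.8 -0.3]
plan [-0.0607  0.9799  0.101 ] [ 0.0005  0.0049 -0.0039] rows 4
plan [-0.0607  0.9799  0.101 ] [0.0014 0.0047 0.1794] rows 4
plan [-0.057   0.9795  0.461 ] [ 0.0005  0.0049 -0.0039] rows 5
```

```bash
python3 -m crank '[[-0.03,0.5,0,0,0,0,-1],[-0.06,0.98,0.1,0,0,0,-1],[-0.06,0.98,0.2,0,0,0,-1],[-0.06,0.98,0.2,0,0,0,-1],[-0.06,0.98,0.2,0,0,0,-1],[-0.06,0.98,0.2,0,0,0,-1],[-0.06,0.98,0.2,0,0,0,-1]]'
python3 - <<'E'
from h import *
st(); plan((.6025,-.121,.0085,42))
E
```

```text
t: 18.8
eef_pos: [0.5981, -0.1191, 0.0703]
tool_rot: [0.411, 0.912, -0.0, -0.0]
force: [-0.4, 0.3, 0.2]
grip_width: 0.353
grip_force: 59.7
t 18.8 tcp [ 0.5981 -0.1191  0.0703] yaw 41.5 w 0.353 gf 59.7 F [-0.4  0.3  0.2]
plan [-0.0175  0.0082  0.2471] [-0.0003 -0.0002 -0.0045] rows 1
```

```bash
python3 -m crank '[[-0.017,0.008,0.13,0,0,0,-1],[-0.017,0.008,0.243,0,0,0,-1],[-0.017,0.008,0.243,0,0,0,-1],[-0.017,0.008,0.243,0,0,0,-1],[-0.017,0.008,0.243,0,0,0,-0.1],[-0.017,0.008,0.243,0,0,0,-0.1],[-0.017,0.008,0.243,0,0,0,-0.1],[-0.017,0.008,0.1,0,0,0,-0.1],[-0.017,0.008,-0.3,0,0,0,-0.1],[-0.017,0.008,-0.6,0,0,0,-0.1],[-0.017,0.008,-0.6,0,0,0,-0.1],[-0.017,0.008,-0.6,0,0,0,0]]'
python3 - <<'E'
from h import *
st(); save('wrist','w6.png'); scan('wrist',['binder_clip'],dict(binder_clip=.012)); fit('round_cup',.5618,-.298,0,['wrist']); fit('glue_stick',.4322,-.0942,0,['wrist'])
plan((.4324,-.0942,.17,-5),(.4324,-.0942,.17,-20))
E
```

```text
t: 20.3
eef_pos: [0.6068, -0.1209, 0.2254]
tool_rot: [0.41, 0.912, 0.001, 0.005]
force: [-0.5, -0.7, 0.1]
grip_width: 0.502
grip_force: 0.0
t 20.3 tcp [ 0.6068 -0.1209  0.2254] yaw 41.5 w 0.502 gf 0.0 F [-0.5 -0.7  0.1]
wrist binder_clip 0.88 [ 35. 202.  56. 230.] [ 0.4058 -0.35  ] 44 20 -86.5
wrist binder_clip 0.77 [259. 178. 290. 203.] [ 0.6067 -0.1265] 33 32 41.5
wrist binder_clip 0.59 [ 65. 235. 107. 266.] [ 0.4747 -0.3458] 35 29 -31.8
round_cup 1 [ 0.5613 -0.2977] yaw  1-IoU 0.074
glue_stick 1 [ 0.4358 -0.0939] yaw  1-IoU 0.106
plan [ 0.5275 -0.4419  0.1955] [-0.0013 -0.0009  0.3877] rows 5
plan [ 0.5275 -0.4419  0.1955] [-0.0015 -0.0007  0.5127] rows 6
```

View pics/w6.png

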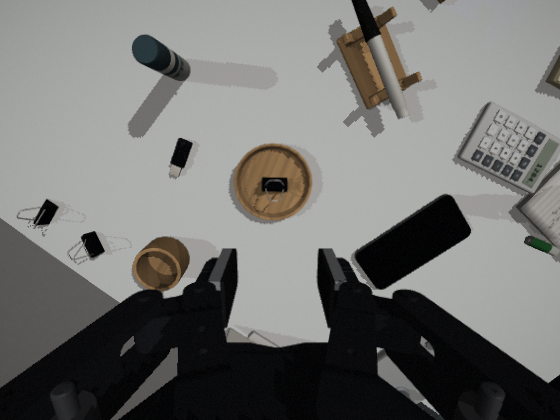

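The clip stands in the dish at (274,184). The memory stick at (181,153) is untouched. The glue stick is next.

Run:
```python
from h import *
plan((.433,-.0942,.17,None),(.433,-.0942,.055,None))
```

```text
plan [ 0.5259 -0.4401  0.1954] [-0.0008 -0.0013 -0.    ] rows 3
plan [ 0.5246 -0.4393  0.6554] [-0.0008 -0.0013 -0.    ] rows 4
```

```bash
python3 -m crank '[[0.26,-0.22,0,0,0,0,0.3],[0.525,-0.44,0.19,0,0,0,0.3],[0.525,-0.44,0.19,0,0,0,0.3],[0.525,-0.44,0.19,0,0,0,0.3],[0.525,-0.44,0.19,0,0,0,0.3],[0.525,-0.44,0.19,0,0,0,0.3]]'
python3 - <<'E'
from h import *
st(); fit('glue_stick',.433,-.094,0,['wrist']); plan((.433,-.094,.055,None)); st()
E
```

```text
t: 21.4
eef_pos: [0.4364, -0.0954, 0.1731]
tool_rot: [0.41, 0.912, 0.0, 0.001]
force: [0.4, 1.2, -0.9]
grip_width: 0.654
grip_force: 0.0
t 21.4 tcp [ 0.4364 -0.0954  0.1731] yaw 41.5 w 0.654 gf 0.0 F [ 0.4  1.2 -0.9]
glue_stick 1 [ 0.431  -0.0933] yaw  1-IoU 0.083
plan [ 0.0125 -0.006   0.472 ] [ 0.0003  0.0007 -0.    ] rows 2
t 21.5 tcp [ 0.436  -0.0953  0.173 ] yaw 41.5 w 0.653 gf 0.0 F [-0.2 -0.3  0. ]
```

```bash
python3 -m crank '[[0.014,-0.007,0.15,0,0,0,0.3],[0.014,-0.007,0.3,0,0,0,0.3],[0.014,-0.007,0.472,0,0,0,0.3],[0.014,-0.007,0.472,0,0,0,0.3],[0.014,-0.007,0.472,0,0,0,-1],[0.014,-0.007,0.472,0,0,0,-1],[0.014,-0.007,0.472,0,0,0,-1],[0.014,-0.007,0.472,0,0,0,-1],[0.014,-0.007,0.2,0,0,0,-1],[0.014,-0.007,0,0,0,0,-1],[0.014,-0.007,0,0,0,0,-1],[0.014,-0.007,0,0,0,0,-1]]'
python3 - <<'E'
from h import *
st(); plan((.5616,-.298,.17,None)); save('scene','s2.png')
E
```

```text
t: 23.0
eef_pos: [0.4305, -0.0932, 0.173]
tool_rot: [0.41, 0.912, -0.0, 0.001]
force: [-1.7, -0.2, -1.1]
grip_width: 0.274
grip_force: 58.9
t 23.0 tcp [ 0.4305 -0.0932  0.173 ] yaw 41.5 w 0.274 gf 58.9 F [-1.7 -0.2 -1.1]
plan [-0.9611 -0.1505  0.0131] [ 0.0002  0.0005 -0.    ] rows 4
```

View pics/s2.png

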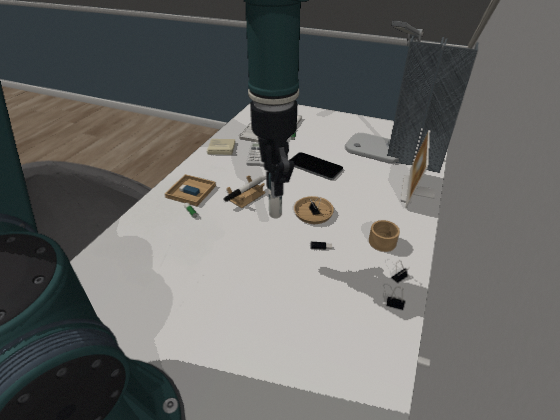

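The glue stick is held upright at (276,195), and the other three pieces are in place. Moving to the cup.

```bash
python3 -m crank '[[-0.2,-0.03,0,0,0,0,-1],[-0.4,-0.06,0,0,0,0,-1],[-0.6,-0.09,0,0,0,0,-1],[-0.8,-0.12,0,0,0,0,-1],[-0.962,-0.15,0,0,0,0,-1],[-0.962,-0.15,0,0,0,0,-1],[-0.962,-0.15,0,0,0,0,-1],[-0.962,-0.15,0.1,0,0,0,-1],[-0.962,-0.15,0.1,0,0,0,-1],[-0.962,-0.15,0.1,0,0,0,-1]]'
python3 - <<'E'
from h import *
st(); plan((.5616,-.298,.06,None))
c=cam('top'); grab_frame('top')
for r in spotter.masks_of('glue_stick','top'): print(r['score'],rect(c,r['region'],.1))
E
```

```text
t: 24.3
eef_pos: [0.5617, -0.2973, 0.1479]
tool_rot: [0.41, 0.912, 0.0, -0.0]
force: [0.4, -0.5, -0.8]
grip_width: 0.273
grip_force: 58.9
t 24.3 tcp [ 0.5617 -0.2973  0.1479] yaw 41.6 w 0.273 gf 58.9 F [ 0.4 -0.5 -0.8]
plan [-0.0022 -0.0019  0.3515] [-0.0001 -0.0003 -0.    ] rows 2
0.48 (array([ 0.5877, -0.3053]), 85, 23, -18.1)
```

```bash
python3 -m crank '[[-0.002,-0.002,0.12,0,0,0,-1],[-0.002,-0.002,0.24,0,0,0,-1],[-0.002,-0.002,0.33,0,0,0,-1],[-0.002,-0.002,0.348,0,0,0,-1],[-0.002,-0.002,0.348,0,0,0,-1],[-0.002,-0.002,0.348,0,0,0,-1]]'
python3 - <<'E'
from h import *
st(); save('scene','s3.png'); i=cv2.imread('pics/s3.png')[170:290,300:460]; cv2.imwrite('pics/s3c.png',cv2.resize(i,None,fx=4,fy=4,interpolation=2))
E
```

```text
t: 25.15
eef_pos: [0.5628, -0.2994, 0.0618]
tool_rot: [0.411, 0.912, -0.0, 0.001]
force: [0.3, -0.3, -0.6]
grip_width: 0.278
grip_force: 59.0
t 25.15 tcp [ 0.5628 -0.2994  0.0618] yaw 41.5 w 0.278 gf 59.0 F [ 0.3 -0.3 -0.6]
```

View pics/s3c.png

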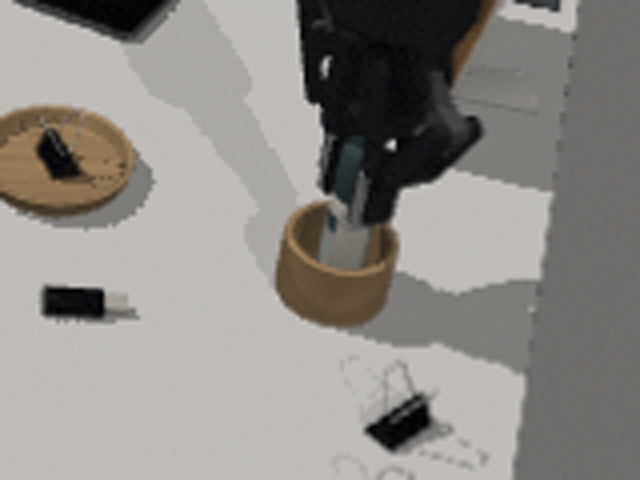

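The stick is inside the cup, at crop (345,240), with no contact force. I'll lower it another 2 mm, release and retreat.

```bash
python3 -m crank '[[0,0,0.007,0,0,0,-1],[0,0,0.007,0,0,0,-1],[0,0,0.007,0,0,0,-0.2],[0,0,0.007,0,0,0,0.1],[0,0,0.007,0,0,0,0.1],[0,0,-0.15,0,0,0,0.1],[0,0,-0.4,0,0,0,0.1],[0,0,-0.7,0,0,0,0.1],[0,0,-0.7,0,0,0,0.1],[0,0,-0.7,0,0,0,0.1],[0,0,-0.7,0,0,0,0.1]]'
python3 - <<'E'
from h import *
st(); save('wrist','w7.png'); save('scene','s4.png')
a=cv2.imread('pics/w7.png'); b=cv2.imread('pics/s4.png')[150:330,120:440]
cv2.imwrite('pics/f.png',np.hstack([cv2.resize(a,(373,280)),cv2.resize(b,(427,240))[:, :] if 0 else cv2.copyMakeBorder(cv2.resize(b,(427,240)),0,40,0,0,0)]))
scan('top',['usb_stick','battery','eraser','marker'],ZS,.4); fit('glue_stick',.5616,-.298,0,['wrist'])
E
```

```text
t: 26.58
eef_pos: [0.5608, -0.2981, 0.2333]
tool_rot: [0.411, 0.912, 0.0, -0.002]
force: [-0.3, 0.4, -0.7]
grip_width: 0.549
grip_force: 0.0
t 26.57 tcp [ 0.5608 -0.2981  0.2333] yaw 41.5 w 0.549 gf 0.0 F [-0.3  0.4 -0.7]
top usb_stick 0.47 [314. 223. 334. 231.] [ 0.4957 -0.1766] 46 18 -70.7
top marker 0.64 [232. 163. 255. 204.] [0.6085 0.0646] 128 15 -21.1
glue_stick 1 [ 0.5624 -0.2998] yaw  1-IoU 0.043
```

View pics/f.png

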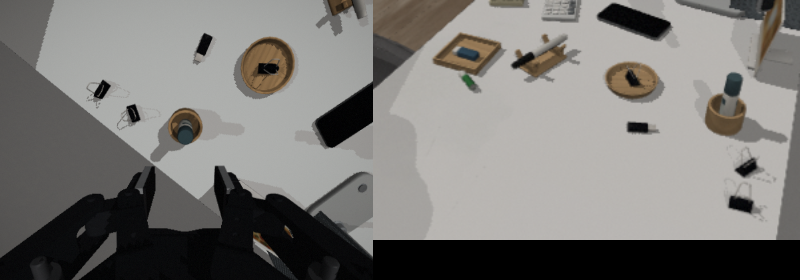

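All four pieces are in their holders: eraser in the tray (467,53), marker on the rest (540,50), clip in the dish (632,77), glue stick upright in the cup (731,95). The memory stick and battery lie where they were. Handing in.

```bash
python3 -c "
from rig import ticket
print(ticket.finish_job())"
```

```text
the job is handed in; nothing more can be done
None
```

The job is handed in at about 27 s on the robot's clock: all four pieces looked correctly placed in the last pictures and the memory stick and battery looked unmoved, but the hand-in returned no verdict.

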